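Tighten a showroom tap's cartridge ring with a two-pin spanner

TASK

The brass ring that holds the cartridge in the open display tap is loose. Take the two-pin spanner from its wooden pocket, feel both pins into the ring's two holes and, with the spanner, gently turn the ring clockwise (seen from above) until it stops fully home, without pressing or wrenching hard on the tap. Then lift the spanner out and set it back upright in its pocket without letting it fall, leaving the lever, the trim ring and the cup where they are.

Things in the scene. Friction and masses are not known exactly. Their poses are not given: they have to be found in the camera images.
- tap: display tap, lever taken off, fixed on a black plinth 205 x 130 x 18 mm (reaching 65 mm behind and 140 mm ahead of the axis). Origin: on the table under the axis of its upright chrome body (56 mm diameter, 118 mm high); z up; the low spout points along +x, stays below 92 mm and ends 134 mm out. The spanner bearing on the tap or its ring with over 60 N in all damages it (60 N is a twist of about 0.8 N m)
- bore_rim (a point): centre of the tap's open top, 118 mm above the table, axes as the tap's. A round bore goes down here, 43 mm diameter, with a 2 mm bevel at the rim; the brass ring's face lies 18 mm down in it. Steel on steel is stiff: feel down slowly, about 15 mm/s, or the touch itself passes the force limit
- ring_centre (a point): centre of the brass ring's upper face, on the bore's axis, 100 mm above the table; its axes are the tap's and do not turn with the ring. The ring has two round holes, 8 mm diameter, 7 mm deep, opposite one another on a 28 mm diameter circle. A white 11 mm stem in the middle stands 4 mm above the face
- ring (a joint): turn of the ring, rad, growing clockwise from above; starts at 0.3 to 0.6; 1.3 is fully home, a hard stop. Counted counter-clockwise from above, the line through the holes stands at (u - this value) from the tap's +x; u differs from tap to tap, -0.3 to +0.3 rad, and is not measured: see or feel it. Steady friction 0.15 N m; it stays where left, and does not rise or sink
- spanner: two-pin spanner upright in its pocket, about 240 g, 93 mm tall. Origin: centre of the underside of its steel flange (60 mm diameter, 6 mm thick); z up. Above the flange a green grip block: 40 mm along x, 26 mm along y, from 6 to 58 mm above the origin (thin black bar on top). Below the flange a round nose, 41 mm diameter, 20 mm long. A half turn about z makes no difference
- pin_tips (a point): midway between the spanner's two pin tips, 33 mm below its origin, same axes. The pins (6 mm diameter, bevelled tips) stand 13 mm out of the nose's face, 14 mm either side of the axis along x. The nose fits the tap's bore with 1 mm play all round: the pins meet the ring's face with the nose 5 mm in the bore; at the bottom of the holes the flange is 8 mm above the rim
- holder: fixed wooden block, 64 x 64 x 45 mm on a 100 x 100 x 6 mm foot, with a square pocket 48 x 48 mm in its top, in which the spanner's nose and pins hang while its flange rests on the top. Origin on the table under its centre
- holder_mouth (a point): centre of the pocket's mouth, 45 mm above the table, level with the holder's top; the spanner's origin is here when it stands home
- lever: the tap's chrome lever, lying loose: round hub 44 mm diameter, 18 mm high, with a flat arm to 98 mm along its +x; origin under the hub; leave alone
- trim: loose brass trim ring, 54 mm diameter, 14 mm high; origin under its centre; leave alone
- cup: white plastic cup, 72 mm rim diameter, 85 mm high, standing on the table; origin under its centre; leave alone
Mind the look-alikes: they are no part of the job. Leave any blue or pink look-alike of the spanner alone.

How it is judged:
On the way, in this order (a step that is already met when the one before it is completed fails the run):
1. both pins are in the ring's holes (tips over 4 mm below the ring's face), the ring not yet home (z of pin_tips in the frame of ring_centre below -0.004 m and horizontal distance between pin_tips and ring_centre below 0.004 m and value of joint ring below 1.2 rad), for 0.1 s.
2. the ring is fully home with the pins still in its holes (value of joint ring above 1.26 rad and z of pin_tips in the frame of ring_centre below -0.003 m and horizontal distance between pin_tips and ring_centre below 0.004 m), for 0.1 s.
At the end, for the whole second after the job is handed in: The ring is home (within 0.05 rad of its stop) and the spanner stands released, upright (within 0.08 rad) and still in its pocket, its flange resting on the holder (within 3 mm in height, 7 mm sideways) (value of joint ring above 1.25 rad and horizontal distance between spanner and holder_mouth below 0.007 m and z of spanner in the frame of holder_mouth below 0.003 m and angle between spanner's own z axis and vertical below 0.08 rad and linear speed of spanner below 0.02 m/s); the robot touches nothing.
It fails at once if the spanner bears on the tap or its ring with over 60 N (contact force between spanner and tap above 60 N).
It fails at once if the robot pushes on the tap with over 30 N (contact force between the arm and tap above 30 N).
It fails at once if the spanner is let fall (faster than 0.35 m/s, about 6 mm of fall, with no finger on it) (contact force between the fingers and spanner below 0.2 N and linear speed of spanner above 0.35 m/s).
It fails at once if the lever, the trim ring or the cup is moved over 20 mm, or the cup tipped (distance of any of lever, trim, cup from where it was at the start of the episode above 0.02 m or angle between cup's own z axis and vertical above 0.3 rad).
It also fails if it takes over 72 s, if anything falls off the work surface, if the arm or the gripper's body presses on something with over 40 N, if the wrist force passes 120 N, or if a joint passes its speed limit or range.

ROBOT

A 6-joint arm with a two-finger parallel gripper is mounted at the origin on the work surface. World frame = base frame: x ahead of the robot, y to its left, z up, the work surface at z = 0. Lengths are in m, angles in rad, forces in N, time in s.
With the tool pointing down it reaches from about 0.375 to 0.75 m from the base axis. Payload 9 kg.
Tool frame: the origin (TCP) lies on the centre line of the jaws, within the pads' length; the fingertips stand 25 mm ahead of it and the grasp point (between the pads) lies 6 mm ahead of it; y points along the fingers, x is the direction in which the jaws open and shut, and the axes are right-handed (so a half turn about y gives the same grasp; the last joint's range is limited). The gripper opens to 85 mm and grips with 20 to 120 N. Pads are 22 mm wide; open, the fingers measure 114 mm over their backs; the gripper's body (76 mm by 85 mm) begins 54 mm behind the grasp point. The pads swing forward as they close: fully open they stand 13 mm farther back than shut.
Start: joints at [1.113, 0.104, 0.097, 1.564, 0, 1.353], TCP at [0.143, 0.583, 0.233] pointing down, gripper open.
Joint ranges: [-2.99, 2.99], [-0.84, 1.86], [-1.1, 1.16], [-1.84, 2.11], [-1.51, 1.56], [-3.14, 3.14]. Speed limits (rad/s): [2.22, 2.22, 2.57, 3.14, 3.14, 3.14].

INTERFACE

Orientations are given as [roll, pitch, yaw] about the fixed x, y, z axes, in that order (R = Rz(yaw) Ry(pitch) Rx(roll)).
In Python, from workcell import readout, eyes, order gives the robot as it stands.
- The arm moves only by the tool drive_tool, never from a script. Its argument "rows" is a list of rows, each a list of 5 numbers: the finger opening in cm, from 0 to 8.54, then the shift along the tool's x, y, z in cm, then the turn about the tool's y in rad. A call has 1 to 8 rows; each row shifts and turns the commanded pose from where the row before left it, along the tool's axes as they then stand; what a row does not reach is not made up. A row lasts 1/8 s, in which the tool goes at most 62.5 mm and 10.7 degrees, less where a joint would pass 70% of its speed; a pose out of reach is approached as far as the arm can. A call with a gripper value outside its range is refused whole. The fingers move at their own pace and stop on an object; "newtons" is the grip in N (left out, the last holds). Time passes only in rows, so rows that do not move let the fingers close. It gives the time, the measured TCP pose, the force and the opening at its end, in the units of the state.
- readout.get_obs(): the state, without advancing time (a new reading comes with each control period).
- eyes.camera(name): name is "scene" or "side" or "wrist"; returns a dict with "pixels" (420x560x3 uint8, red, green, blue), "camera_matrix" (3x3 intrinsics, pixels), "dist" ([k1, k2, p1, p2, k3] as OpenCV has them; the pictures are not rectified), "extrinsics" (4x4, takes a point from camera to world coordinates). Camera axes: x right, y down, z forward; pixel columns grow to the right and rows downward; lengths in m; the calibration is good to about 2 mm. A picture is of the moment at which its call begins. There is no depth.
- order.close_job(): hands the job in, once; it reports no verdict.
The state is a dict: "time": time; "joint_pos": joint angles; "dq": joint speeds; "joint_torque": joint torques, N m; "tool_pos": TCP position; "orientation": TCP orientation; "force": force on the tool from outside, world axes, zero at the start; "ft_torque": the same for the moment, N m; "gripper_width": finger opening in m.
Only numpy, scipy, OpenCV 4.12 (cv2) and the standard library are available. Lean on these libraries where they do the work, as an engineer would, in place of code of your own. Each camera call takes 0.05 s, during which the arm holds its last target.

## Working session

There is one attempt and no reset: what is moved stays moved. The work goes in short steps, Python scripts to look and compute and a tool call to move; the robot and the scene stay as the last step left them, time stands still between calls to the robot, and variables do not carry over. Pictures are saved under pics/ and viewed, and the job is handed in when it is done.

Besides the shell and the picture viewer there is one more tool, called by a JSON object that holds its "fn" and its "kwargs", one argument or row to a line. drive_tool: Moves the arm, as the interface text tells. Its arguments: {"type":"object","properties":{"rows":{"type":"array","items":{"type":"array","items":{"type":"number"}}},"newtons":{"type":"number"}},"required":["rows"]}

```bash
mkdir -p pics; ls
cat > h.py <<'E'
import numpy as np, cv2
from workcell import readout, eyes, order
def cam(n,save=None):
    c=eyes.camera(n)
    if save: cv2.imwrite('pics/'+save+'.png',c['pixels'][:,:,::-1])
    return c
def ray(c,uv):
    K=np.array(c['camera_matrix']);D=np.array(c['dist']);T=np.array(c['extrinsics'])
    p=cv2.undistortPoints(np.array(uv,float).reshape(-1,1,2),K,D).reshape(-1,2)
    d=np.c_[p,np.ones(len(p))]@T[:3,:3].T
    return T[:3,3],d
def onplane(c,uv,z):
    o,d=ray(c,uv); s=(z-o[2])/d[:,2]; return o+s[:,None]*d
def proj(c,P):
    T=np.linalg.inv(np.array(c['extrinsics']))
    r,_=cv2.Rodrigues(T[:3,:3])
    return cv2.projectPoints(np.array(P,float).reshape(-1,3),r,T[:3,3],np.array(c['camera_matrix']),np.array(c['dist']))[0].reshape(-1,2)
def st():
    s=readout.get_obs()
    for k in ['time','joint_pos','tool_pos','orientation','force','ft_torque','gripper_width']: print(k,np.round(s[k],4))
    return s
E
python3 - <<'E'
from h import *
st()
for n in ['scene','side','wrist']:
    c=cam(n,n+'0'); print(n,np.round(c['extrinsics'],3).tolist(),np.round(c['camera_matrix'],1).tolist())
E
```

```text
pics
time 0.0
joint_pos [1.1133 0.1047 0.0965 1.5639 0.     1.3531]
tool_pos [0.1423 0.5825 0.2323]
orientation [-1.5705e+00  1.3000e-03  1.3310e+00]
force [0.2748 0.6927 0.0191]
ft_torque [-0.0219 -0.0266  0.0311]
gripper_width 0.0854
scene [[0.555, 0.483, -0.677, 1.184], [0.831, -0.342, 0.438, -0.43], [-0.02, -0.806, -0.592, 0.673], [0.0, 0.0, 0.0, 1.0]] [[439.6, 0.0, 270.8], [0.0, 439.6, 209.6], [0.0, 0.0, 1.0]]
side [[0.927, -0.273, 0.258, 0.253], [-0.376, -0.679, 0.63, -0.662], [0.003, -0.681, -0.732, 0.849], [0.0, 0.0, 0.0, 1.0]] [[379.1, 0.0, 276.6], [0.0, 379.1, 214.4], [0.0, 0.0, 1.0]]
wrist [[0.236, 0.926, 0.295, 0.067], [0.972, -0.224, -0.074, 0.601], [-0.002, 0.304, -0.953, 0.373], [0.0, 0.0, 0.0, 1.0]] [[327.4, 0.0, 273.3], [0.0, 327.4, 211.6], [0.0, 0.0, 1.0]]
```

View pics/scene0.png

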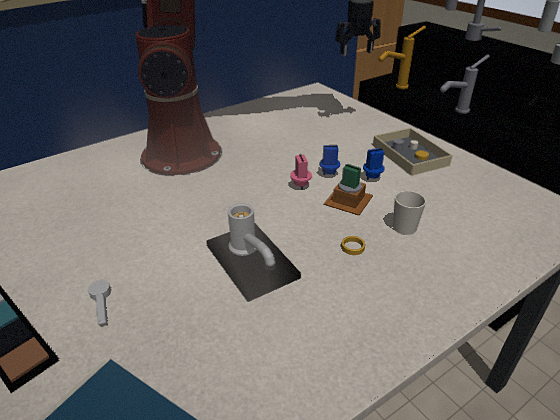

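View pics/side0.png

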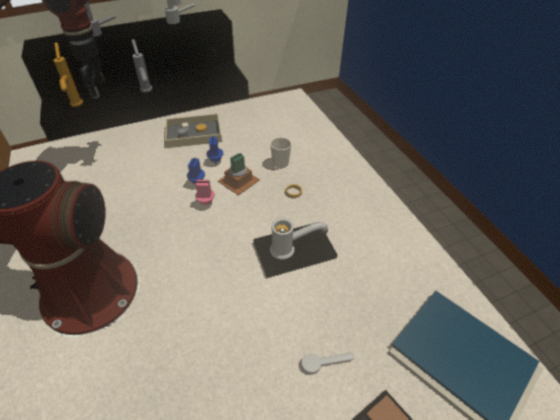

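View pics/wrist0.png

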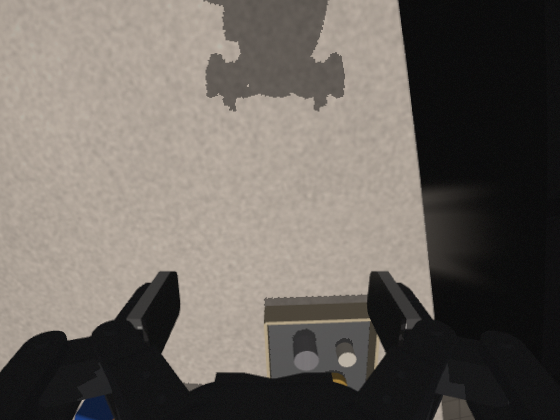

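The scene view shows four spanner-like tools: pink (301,172), blue (330,160), blue (374,163), and green (350,178). Only the green one stands in the orange wooden holder with its flange on the block, so it fits the description. The tap is at (240,225), the trim at (353,245), the cup at (408,213) and the lever at (99,300). Next I'll confirm with enlarged crops.

Run:
```python
from h import *
s=cv2.imread('pics/scene0.png');d=cv2.imread('pics/side0.png')
def cr(im,x,y,w,h,k): return cv2.resize(im[y:y+h,x:x+w],None,fx=k,fy=k,interpolation=cv2.INTER_CUBIC)
a=cr(s,310,150,80,70,5);b=cr(d,205,140,80,70,5)
c=cr(s,200,195,110,105,3.6363);e=cr(d,245,205,110,105,3.6363)
h=min(c.shape[0],e.shape[0])
cv2.imwrite('pics/crop1.png',np.hstack([a,b]));cv2.imwrite('pics/crop2.png',np.hstack([c[:h],e[:h]]))
```

```text
(no output)
```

View pics/crop1.png

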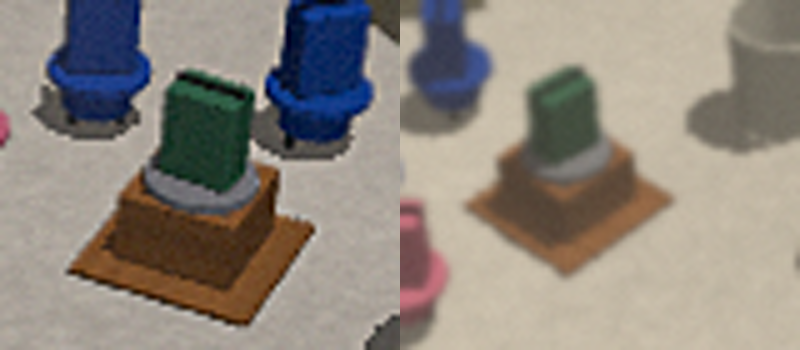

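View pics/crop2.png

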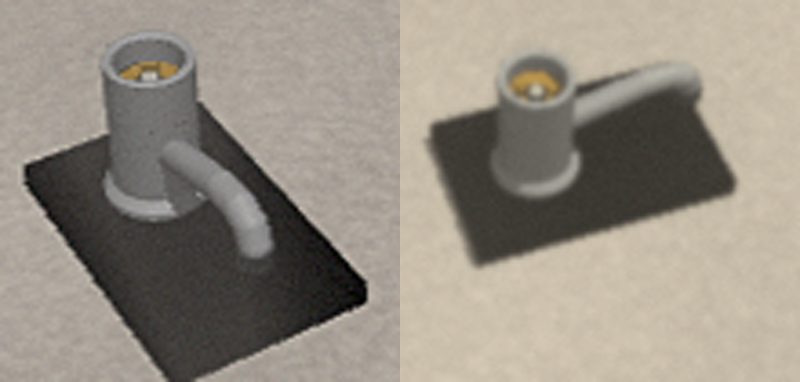

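Run:
```python
from h import *
S=cam('scene');D=cam('side')
f=lambda P:print(np.round(P*1000,1).tolist())
print('foot');f(onplane(S,[(323.6,204.2),(359.6,215),(373,196)],.004));f(onplane(D,[(218,181),(238.4,195.4),(259.6,180)],.004))
# green block
for n,c in(('scene',S),('side',D)):
    hsv=cv2.cvtColor(c['pixels'],cv2.COLOR_RGB2HSV)
    m=cv2.inRange(hsv,(60,70,20),(88,255,160)); 
    k,l,st_,ce=cv2.connectedComponentsWithStats(m)
    for i in range(1,k):
        if st_[i,4]>60: print(n,'green',st_[i].tolist(),ce[i])
print('bar ends z=.103');f(onplane(S,[(310+182/5,150+74/5),(310+248/5,150+93/5)],.103));f(onplane(D,[(205+130/5,140+84/5),(205+182/5,140+68/5)],.103))
print('rim');k=3.6363
f(onplane(S,[(200+104/k,195+62/k),(200+198/k,195+62/k),(200+150/k,195+33/k),(200+150/k,195+93/k)],.118))
f(onplane(D,[(245+97/k,205+80/k),(245+177/k,205+80/k),(245+137/k,205+53/k),(245+137/k,205+108/k)],.118))
print('plinth bottom');f(onplane(S,[(200+25/k,195+183/k),(200+170/k,195+382/k),(200+365/k,195+297/k)],.009))
f(onplane(D,[(245+32/k,205+130/k),(245+77/k,205+262/k),(245+335/k,205+185/k)],.009))
```

```text
foot
[[478.4, 190.6, 4.0], [567.1, 234.9, 4.0], [525.5, 322.1, 4.0]]
[[427.3, 279.5, 4.0], [468.8, 188.8, 4.0], [557.2, 232.4, 4.0]]
scene green [342, 164, 19, 24, 333] [350.88288288 176.1021021 ]
bar ends z=.103
[[483.1, 254.8, 103.0], [516.2, 269.2, 103.0]]
[[476.0, 263.3, 103.0], [511.4, 266.5, 103.0]]
rim
[[504.4, -97.5, 118.0], [536.2, -52.5, 118.0], [494.9, -60.6, 118.0], [545.5, -90.6, 118.0]]
[[482.5, -68.0, 118.0], [534.7, -88.9, 118.0], [518.5, -54.8, 118.0], [498.7, -102.1, 118.0]]
plinth bottom
[[454.9, -137.0, 9.0], [650.9, -147.9, 9.0], [659.6, -20.7, 9.0]]
[[450.5, -8.7, 9.0], [439.2, -136.2, 9.0], [645.3, -144.9, 9.0]]
```

```bash
cat >> h.py <<'E'
from scipy.spatial.transform import Rotation as Ro
def plan(target,yaw=None):
    s=readout.get_obs(); R=Ro.from_euler('xyz',s['orientation']).as_matrix()
    d=np.array(target)-s['tool_pos']
    y0=s['orientation'][2]
    print('tool shift cm',np.round(R.T@d*100,2), 'yaw',round(y0,4), 'turn',None if yaw is None else round(((y0-yaw+np.pi)%(2*np.pi))-np.pi,4),'tilt',np.round(s['orientation'][:2],4))
E
python3 - <<'E'
from h import *
plan((.495,.256,.26),2.02)
E
```

```text
tool shift cm [-23.36  -2.72 -42.01] yaw 1.331 turn -0.689 tilt [-1.5707e+00  6.0000e-04]
```

{"fn": "drive_tool", "kwargs": {
  "rows": [
    [8.5,-2.92,-0.34,-5.25,0],
    [8.5,-2.92,-0.34,-5.25,0],
    [8.5,-2.92,-0.34,-5.25,0],
    [8.5,-2.92,-0.34,-5.25,0],
    [8.5,-2.92,-0.34,-5.25,0],
    [8.5,-2.92,-0.34,-5.25,0],
    [8.5,-2.92,-0.34,-5.25,0],
    [8.5,-2.92,-0.34,-5.25,0]
  ]
}}

```text
time: 1.25
tool_pos: [0.4963, 0.2546, 0.2605]
orientation: [-1.571, -0.0, 1.331]
force: [0.1, 0.3, -0.3]
gripper_width: 0.0853
```

{"fn": "drive_tool", "kwargs": {
  "rows": [
    [8.5,0,0,0,-0.17],
    [8.5,0,0,0,-0.17],
    [8.5,0,0,0,-0.17],
    [8.5,0,0,0,-0.18],
    [8.5,0,0,0,0],
    [8.5,0,0,0,0]
  ]
}}

```text
time: 2.0
tool_pos: [0.495, 0.2562, 0.2602]
orientation: [-1.571, -0.0, 2.017]
force: [0.0, -0.0, 0.4]
gripper_width: 0.0847
```

Run:
```python
from h import *
st();cam('wrist','w1')
```

```text
time 2.0
joint_pos [ 0.2429 -0.0184  0.0209  1.6101  0.     -0.2034]
tool_pos [0.495  0.2562 0.2602]
orientation [-1.5708 -0.      2.0171]
force [ 0.0049 -0.0174  0.3874]
ft_torque [ 0.0261  0.0061 -0.0274]
gripper_width 0.0847
```

View pics/w1.png

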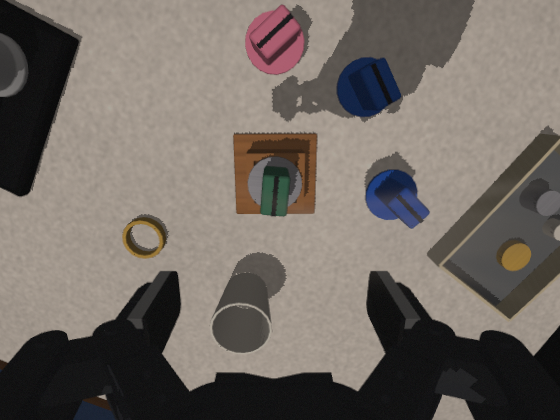

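The wrist view shows the green spanner in the brown holder (275,173), pink at (275,40), blue at (368,86) and (395,197), the trim at (144,237) and the cup at (241,310).

Run:
```python
from h import *
c=cam('wrist');im=c['pixels'];hsv=cv2.cvtColor(im,cv2.COLOR_RGB2HSV)
print(np.round(c['extrinsics'],3).tolist())
def seg(lo,hi,name):
    m=cv2.inRange(hsv,lo,hi); m[:110]=0;m[230:]=0;m[:,:220]=0;m[:,330:]=0
    cs,_=cv2.findContours(m,cv2.RETR_EXTERNAL,cv2.CHAIN_APPROX_NONE); k=max(cs,key=cv2.contourArea)
    print(name,cv2.contourArea(k),cv2.boundingRect(k),cv2.minAreaRect(k)); return k
g=seg((50,60,15),(95,255,200),'green')
w=seg((5,60,20),(22,255,255),'wood')
def rect(k,z):
    P=onplane(c,k.reshape(-1,2),z)[:,:2].astype(np.float32)*1000
    r=cv2.minAreaRect(P);print(z,np.round(r[0],1),np.round(r[1],1),round(r[2],1)); return r
rect(w,.003);
rect(g,.103)
# cup rim, trim
print(np.round(onplane(c,[(241,328)],.085),3), np.round(onplane(c,[(144,237)],.014),3))
print('proj grasp',proj(c,[[.495,.256,.16],[.495,.256,.105]]))
cv2.imwrite('pics/w1c.png',cv2.resize(im[120:230,220:330,::-1],None,fx=5,fy=5,interpolation=cv2.INTER_CUBIC))
```

```text
[[-0.433, 0.859, 0.274, 0.425], [0.901, 0.413, 0.131, 0.223], [-0.001, 0.303, -0.953, 0.401], [0.0, 0.0, 0.0, 1.0]]
green 963.5 (261, 166, 29, 50) ((275.0228271484375, 190.68020629882812), (27.07387924194336, 48.2342529296875), 4.085616588592529)
wood 3906.5 (233, 133, 84, 81) ((274.5, 173.0), (80.0, 83.0), 90.0)
0.003 [494.8 258.3] [ 99.9 100.2] 25.7
0.103 [491.5 256.4] [46.4 25.2] 21.4
[[0.658 0.294 0.085]] [[0.638 0.141 0.014]]
proj grasp [[272.74695185 212.98499486]
 [272.89700824 194.87026339]]
```

View pics/w1c.png

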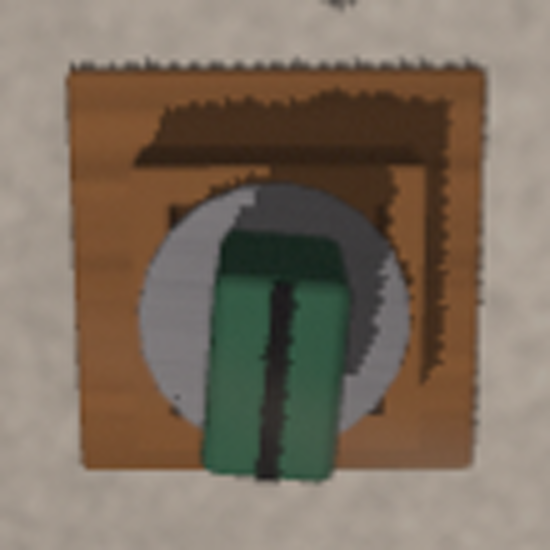

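Run:
```python
from h import *
c=cam('wrist')
f=lambda pts,z:onplane(c,np.array(pts)/5+np.array([220,120]),z)[:,:2]*1000
P=f([(215,281),(349,284),(203,470),(333,480)],.103);print(np.round(P,1),P.mean(0))
for a,b in((0,2),(1,3)): d=P[b]-P[a];print(np.linalg.norm(d),np.degrees(np.arctan2(d[1],d[0])))
B=f([(283,284),(267,478)],.105);d=B[1]-B[0];print(B.mean(0),np.linalg.norm(d),np.degrees(np.arctan2(d[1],d[0])))
F=f([(139,318),(411,318),(275,182)],.051);print(np.round(F,1),(F[0]+F[1])/2,np.linalg.norm(F[0]-F[1]))
m=(F[0]+F[1])/2; print(np.linalg.norm(F[2]-m))
# second view of the holder & tap via scene/side skipped
```

```text
[[483.4 240.3]
 [473.2 262.8]
 [517.6 253.8]
 [508.6 277.1]] [495.70962671 258.5133902 ]
36.812590094783786 21.612135586676
38.25207805706553 21.992719219689235
[495.63439227 258.45579153] 37.62564991486989 21.25779807025358
[[508.3 231.8]
 [482.5 285.4]
 [468.7 245.7]] [495.39606472 258.61045109] 59.42025956351908
29.62683261229076
```

Run:
```python
from h import *
plan((.4955,.2585,.086),1.948)
```

```text
tool shift cm [ 0.18 17.43 -0.14] yaw 2.019 turn 0.071 tilt [-1.5709e+00 -1.0000e-04]
```

{"fn": "drive_tool", "kwargs": {
  "rows": [
    [8.5,0.18,2,-0.14,0.07],
    [8.5,0,4,0,0],
    [8.5,0,4,0,0],
    [8.5,0,3.5,0,0],
    [8.5,0,2.5,0,0],
    [8.5,0,1.4,0,0],
    [8.5,0,0,0,0],
    [8.5,0,0,0,0]
  ]
}}

```text
time: 3.15
tool_pos: [0.4962, 0.2586, 0.0876]
orientation: [-1.573, 0.0, 1.951]
force: [0.3, -0.0, 0.5]
gripper_width: 0.085
```

{"fn": "drive_tool", "kwargs": {
  "newtons": 60,
  "rows": [
    [4,0,0,0,0],
    [3,0,0,0,0],
    [2,0,0,0,0],
    [2,0,0,0,0],
    [2,0,0,0,0]
  ]
}}

```text
time: 3.78
tool_pos: [0.4957, 0.2584, 0.0868]
orientation: [-1.571, 0.0, 1.951]
force: [-1.4, -0.6, 4.9]
gripper_width: 0.0245
```

Run:
```python
from h import *
st();cam('wrist','w2')
```

```text
time 3.775
joint_pos [ 0.2466  0.0046 -0.2718  1.2938  0.     -0.1335]
tool_pos [0.4957 0.2584 0.0868]
orientation [-1.5715e+00  1.0000e-04  1.9509e+00]
force [-1.4128 -0.5868  4.915 ]
ft_torque [-0.075   0.2423 -0.0294]
gripper_width 0.0245
```

View pics/w2.png

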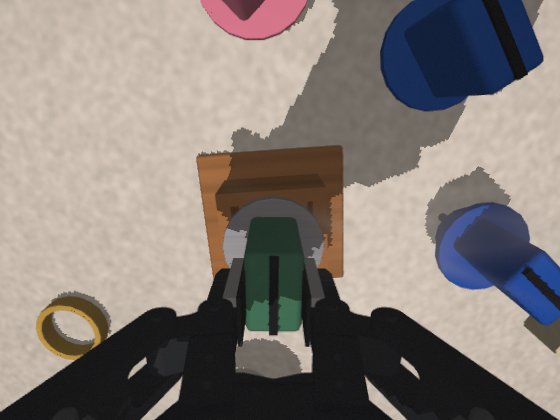

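The spanner is gripped between the pads, at (273,280). I'm lifting it now.

{"fn": "drive_tool", "kwargs": {
  "rows": [
    [2,0,-0.5,0,0],
    [2,0,-1.5,0,0],
    [2,0,-2.5,0,0],
    [2,0,-3,0,0],
    [2,0,-3,0,0],
    [2,0,-2.5,0,0],
    [2,0,-1.5,0,0],
    [2,0,-0.5,0,0]
  ]
}}

```text
time: 4.82
tool_pos: [0.4958, 0.2585, 0.2373]
orientation: [-1.572, 0.0, 1.951]
force: [-0.1, -0.7, -2.9]
gripper_width: 0.0241
```

Run:
```python
from h import *
s=st();plan((.58,-.114,.235),1.07)
R=Ro.from_euler('xyz',[s['orientation'][0],s['orientation'][1],1.07]).as_matrix()
print(R.T@(np.array((.58,-.114,.235))-s['tool_pos'])*100)
cam('wrist','w3')
```

```text
time 4.825
joint_pos [ 0.2467 -0.0214 -0.0239  1.5672  0.     -0.1335]
tool_pos [0.4958 0.2585 0.2373]
orientation [-1.5719e+00  1.0000e-04  1.9511e+00]
force [-0.1324 -0.6715 -2.8797]
ft_torque [-0.0047 -0.012  -0.0147]
gripper_width 0.0241
tool shift cm [-37.72   0.22   6.01] yaw 1.9511 turn 0.8811 tilt [-1.5719e+00  1.0000e-04]
[-28.63296605   0.2561957  -25.2740402 ]
```

View pics/w3.png

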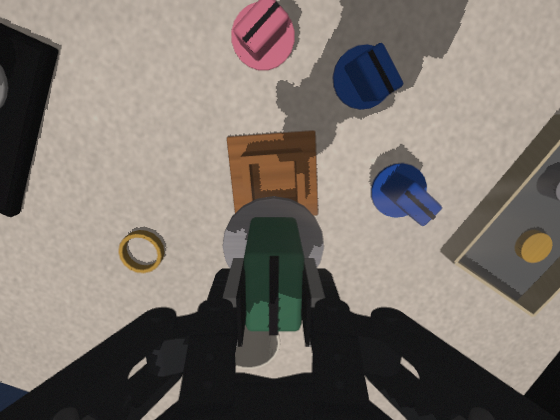

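The spanner is held clear, the wrist reads −2.9 N, and the empty pocket shows at (275,175). Next I'll move to a viewing pose over the tap.

{"fn": "drive_tool", "kwargs": {
  "rows": [
    [2,-3,0,0.48,0],
    [2,-5,0,0.8,0],
    [2,-5.5,0,0.88,0],
    [2,-5.5,0,0.88,0],
    [2,-5.5,0,0.88,0],
    [2,-5.5,0,0.88,0],
    [2,-5,0,0.8,0],
    [2,-2.7,0,0.4,0]
  ]
}}

```text
time: 5.88
tool_pos: [0.5793, -0.1164, 0.2347]
orientation: [-1.569, -0.001, 1.949]
force: [0.2, 0.6, -1.7]
gripper_width: 0.0249
```

{"fn": "drive_tool", "kwargs": {
  "rows": [
    [2,0,0,0,0.17],
    [2,0,0,0,0.18],
    [2,0,0,0,0.18],
    [2,0,0,0,0.18],
    [2,0,0,0,0.17],
    [2,0,0,0,0],
    [2,0,0,0,0]
  ]
}}

```text
time: 6.75
tool_pos: [0.5794, -0.1138, 0.2357]
orientation: [-1.57, -0.0, 1.075]
force: [0.4, 0.0, -2.8]
gripper_width: 0.0246
```

Run:
```python
from h import *
st();c=cam('wrist','w4');cv2.imwrite('pics/w4c.png',cv2.resize(c['pixels'][40:180,190:350,::-1],None,fx=5,fy=4,interpolation=cv2.INTER_CUBIC)) if 0 else None
```

```text
time 6.75
joint_pos [-4.1530e-01  7.6800e-02  7.3100e-02  1.5681e+00  1.0000e-04  8.0800e-02]
tool_pos [ 0.5794 -0.1138  0.2357]
orientation [-1.5698 -0.      1.0747]
force [ 0.3958  0.0134 -2.7967]
ft_torque [0.0219 0.0394 0.0055]
gripper_width 0.0246
```

View pics/w4.png

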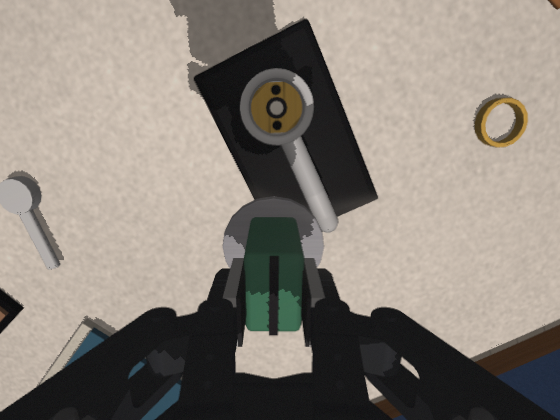

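The tap is seen almost straight down. The bore is at (276,107), with the two ring holes near (276,90) and (277,125) and the stem between them.

Run:
```python
from h import *
c=cam('wrist');im=c['pixels']
x0,y0=236,66;cv2.imwrite('pics/w4c.png',cv2.resize(im[y0:y0+80,x0:x0+80,::-1],None,fx=7,fy=7,interpolation=cv2.INTER_CUBIC))
g=cv2.cvtColor(im,cv2.COLOR_RGB2GRAY); hsv=cv2.cvtColor(im,cv2.COLOR_RGB2HSV)
br=cv2.inRange(hsv,(12,90,40),(35,255,255)); br[:66]=0;br[146:]=0;br[:,:236]=0;br[:,316:]=0
cs,_=cv2.findContours(br,cv2.RETR_EXTERNAL,cv2.CHAIN_APPROX_NONE);k=max(cs,key=cv2.contourArea)
print('brass',cv2.contourArea(k),cv2.boundingRect(k),cv2.minEnclosingCircle(k))
disk=np.zeros_like(g);cv2.drawContours(disk,[cv2.convexHull(k)],-1,255,-1)
dark=((g<45)&(cv2.erode(disk,np.ones((3,3)))>0)).astype(np.uint8)
n,l,s,ce=cv2.connectedComponentsWithStats(dark)
for i in range(1,n): 
    if s[i,4]>5: print(s[i].tolist(),ce[i],np.round(onplane(c,[ce[i]],.1)*1000,1))
print('cam',np.round(np.array(c['extrinsics'])[:3,3],3))
```

```text
brass 2031.5 (251, 82, 51, 51) ((276.0, 106.69387817382812), 26.282936096191406)
[271, 85, 9, 10, 67] [275.3880597   89.43283582] [[499.3 -68.6 100. ]]
[266, 97, 21, 21, 165] [275.78181818 107.04242424] [[511.4 -74.7 100. ]]
[273, 121, 9, 9, 62] [276.72580645 124.87096774] [[524.1 -80.7 100. ]]
cam [ 0.511 -0.077  0.376]
```

View pics/w4c.png

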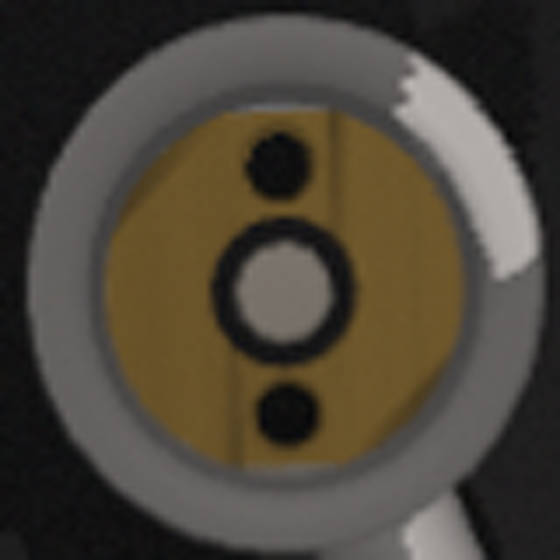

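Run:
```python
from h import *
c=cam('wrist');s=st()
im=c['pixels'];zf=s['tool_pos'][2]-.0418+.006
g=cv2.cvtColor(im,cv2.COLOR_RGB2GRAY);hsv=cv2.cvtColor(im,cv2.COLOR_RGB2HSV)
# outer rim contour at .118
x0,y0=236,66
crop=hsv[60:150,230:320]
P=onplane(c,np.array([(28,285),(545,270),(285,14),(290,549)])/7+[x0,y0],.118)*1000
print(np.round(P,1),P[:2].mean(0),P[2:].mean(0),np.linalg.norm(P[0]-P[1]),np.linalg.norm(P[2]-P[3]))
cv2.imwrite('pics/w4d.png',cv2.resize(im[190:340,205:345,::-1],None,fx=4,fy=4,interpolation=cv2.INTER_CUBIC))
F=onplane(c,[(223,243),(323,243),(273,199)],zf)
R=Ro.from_euler('xyz',s['orientation']).as_matrix()
print(np.round((F-s['tool_pos'])@R*1000,1))
```

```text
time 6.9
joint_pos [-4.1530e-01  7.6600e-02  7.3600e-02  1.5681e+00  1.0000e-04  8.2600e-02]
tool_pos [ 0.5796 -0.1139  0.2361]
orientation [-1.5705e+00 -1.0000e-04  1.0729e+00]
force [-0.3066 -0.0493 -1.705 ]
ft_torque [ 0.0251  0.0072 -0.017 ]
gripper_width 0.0243
[[498.4 -98.5 118. ]
 [523.5 -48.7 118. ]
 [487.5 -61.2 118. ]
 [536.7 -87.  118. ]] [510.93000087 -73.61954265 118.        ] [512.1106247  -74.09487323 118.        ] 55.775064437757536 55.495906705653475
[[-29.3  35.8   2.5]
 [ 29.1  35.8   2.7]
 [ -0.2  35.8  29.2]]
```

View pics/w4d.png

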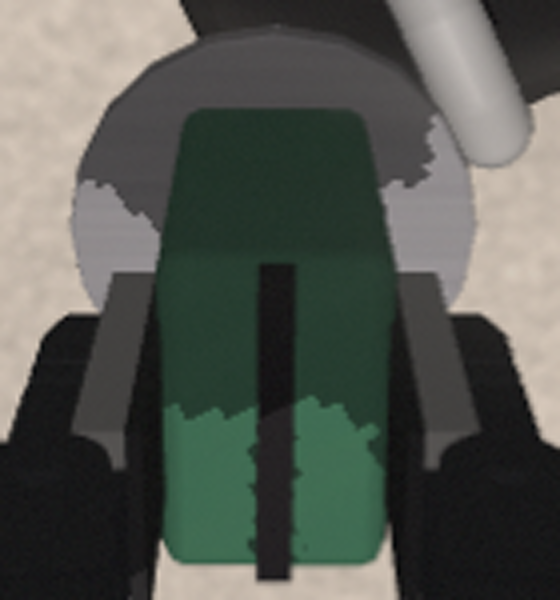

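Run:
```python
from h import *
plan((.5113,-.0742,.200),1.115)
```

```text
tool shift cm [0.22 3.61 7.9 ] yaw 1.0729 turn -0.0421 tilt [-1.5705e+00 -1.0000e-04]
```

{"fn": "drive_tool", "kwargs": {
  "rows": [
    [2,0.1,0,1.4,0],
    [2,0.12,0,2.5,0],
    [2,0,0,2.5,0],
    [2,0,0,1.5,0],
    [2,0,0,0,-0.042],
    [2,0,1.2,0,0],
    [2,0,1.2,0,0],
    [2,0,1.2,0,0]
  ]
}}

```text
time: 7.9
tool_pos: [0.5112, -0.0741, 0.1988]
orientation: [-1.57, -0.0, 1.113]
force: [-0.4, 0.5, -1.8]
gripper_width: 0.0249
```

{"fn": "drive_tool", "kwargs": {
  "rows": [
    [2,0,0,0,0],
    [2,0,0,0,0]
  ]
}}

```text
time: 8.15
tool_pos: [0.5115, -0.0742, 0.2004]
orientation: [-1.571, -0.0, 1.113]
force: [-0.3, -0.2, -2.1]
gripper_width: 0.025
```

Run:
```python
from h import *
st();plan((.5113,-.0742,.200),1.115)
a=cam('scene');b=cam('side')
def cr(im,x,y): return cv2.resize(im[y:y+100,x:x+80,::-1],None,fx=5,fy=5,interpolation=cv2.INTER_CUBIC)
cv2.imwrite('pics/v5.png',np.hstack([cr(a['pixels'],200,155),cr(b['pixels'],245,165)]))
```

```text
time 8.15
joint_pos [-3.9760e-01 -1.5490e-01 -2.1700e-01  1.5086e+00  1.0000e-04  6.0300e-02]
tool_pos [ 0.5115 -0.0742  0.2004]
orientation [-1.5708e+00 -1.0000e-04  1.1129e+00]
force [-0.2912 -0.1697 -2.1227]
ft_torque [ 0.0014 -0.0031  0.0064]
gripper_width 0.025
tool shift cm [-0.01  0.04  0.01] yaw 1.1129 turn -0.0021 tilt [-1.5708e+00 -1.0000e-04]
```

View pics/v5.png

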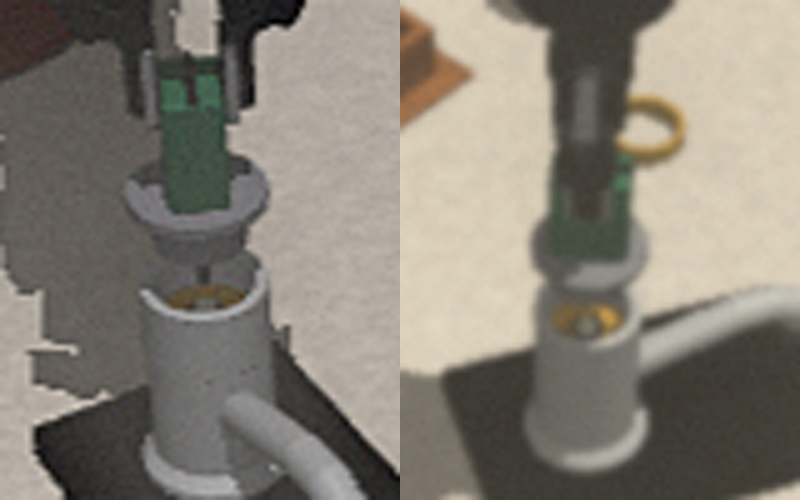

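The spanner hangs centred over the bore in both views. I'll feel down at about 12–15 mm/s.

{"fn": "drive_tool", "kwargs": {
  "rows": [
    [2,0,0.4,0,0],
    [2,0,0.4,0,0],
    [2,0,0.3,0,0],
    [2,0,0.2,0,0],
    [2,0,0.15,0,0],
    [2,0,0.15,0,0],
    [2,0,0.15,0,0]
  ]
}}

```text
time: 9.12
tool_pos: [0.5114, -0.0741, 0.1827]
orientation: [-1.571, -0.0, 1.113]
force: [0.4, -0.4, -2.7]
gripper_width: 0.0244
```

{"fn": "drive_tool", "kwargs": {
  "rows": [
    [2,0,0.15,0,0],
    [2,0,0.15,0,0]
  ]
}}

```text
time: 9.38
tool_pos: [0.5114, -0.0741, 0.1797]
orientation: [-1.571, -0.0, 1.113]
force: [-0.7, 0.2, -2.5]
gripper_width: 0.0244
```

{"fn": "drive_tool", "kwargs": {
  "rows": [
    [2,0,0.15,0,0],
    [2,0,0.15,0,0]
  ]
}}

```text
time: 9.62
tool_pos: [0.5114, -0.0741, 0.1767]
orientation: [-1.571, -0.0, 1.113]
force: [0.2, -0.5, -2.5]
gripper_width: 0.0246
```

No contact yet, and the nose is about 3 mm into the bore. Contact with the ring face is expected near TCP z = 0.1748.

{"fn": "drive_tool", "kwargs": {
  "rows": [
    [2,0,0.12,0,0],
    [2,0,0.12,0,0]
  ]
}}

```text
time: 9.88
tool_pos: [0.5114, -0.0741, 0.1743]
orientation: [-1.571, -0.0, 1.113]
force: [0.5, -0.5, -3.0]
gripper_width: 0.0248
```

{"fn": "drive_tool", "kwargs": {
  "rows": [
    [2,0,0.1,0,0],
    [2,0,0,0,0]
  ]
}}

```text
time: 10.12
tool_pos: [0.5114, -0.0741, 0.1733]
orientation: [-1.571, -0.0, 1.113]
force: [0.7, 0.2, -2.3]
gripper_width: 0.0247
```

{"fn": "drive_tool", "kwargs": {
  "rows": [
    [2,0,0.12,0,0],
    [2,0,0.08,0,0]
  ]
}}

```text
time: 10.38
tool_pos: [0.5114, -0.0741, 0.1713]
orientation: [-1.571, -0.0, 1.113]
force: [-0.2, -0.4, -2.6]
gripper_width: 0.0246
```

{"fn": "drive_tool", "kwargs": {
  "rows": [
    [2,0,0.12,0,0],
    [2,0,0.08,0,0]
  ]
}}

```text
time: 10.62
tool_pos: [0.5114, -0.0741, 0.1693]
orientation: [-1.571, -0.0, 1.113]
force: [-0.1, 0.3, -2.6]
gripper_width: 0.0248
```

The pins are in the holes: tips about 5.5 mm below the face, with no contact force. I'm turning clockwise now.

{"fn": "drive_tool", "kwargs": {
  "rows": [
    [2,0,0.05,0,0],
    [2,0,0,0,0.03],
    [2,0,0,0,0.03],
    [2,0,0,0,0.03],
    [2,0,0,0,0.03],
    [2,0,0,0,0.03]
  ]
}}

```text
time: 11.38
tool_pos: [0.5115, -0.074, 0.1689]
orientation: [-1.571, -0.0, 0.961]
force: [0.9, 1.4, -3.3]
gripper_width: 0.0247
```

Run:
```python
from h import *
st()
```

```text
time 11.375
joint_pos [-3.9740e-01 -1.5420e-01 -2.7340e-01  1.4514e+00  4.0000e-04  2.1220e-01]
tool_pos [ 0.5115 -0.074   0.1689]
orientation [-1.5709e+00 -5.0000e-04  9.6120e-01]
force [ 0.8873  1.4055 -3.2783]
ft_torque [ 0.2705 -0.3716  0.1957]
gripper_width 0.0247
```

{"fn": "drive_tool", "kwargs": {
  "rows": [
    [2,0,0,0,0.05],
    [2,0,0,0,0.05],
    [2,0,0,0,0.05],
    [2,0,0,0,0.05],
    [2,0,0,0,0.05],
    [2,0,0,0,0.05],
    [2,0,0,0,0.04],
    [2,0,0,0,0.04]
  ]
}}

```text
time: 12.38
tool_pos: [0.5117, -0.074, 0.1689]
orientation: [-1.571, -0.001, 0.581]
force: [1.9, 1.8, -3.0]
gripper_width: 0.0246
```

Run:
```python
from h import *
st(); c=cam('scene'); cv2.imwrite('pics/v6.png',cv2.resize(c['pixels'][155:255,200:300,::-1],None,fx=5,fy=5,interpolation=cv2.INTER_CUBIC))
```

```text
time 12.375
joint_pos [-3.9740e-01 -1.5420e-01 -2.7330e-01  1.4511e+00  7.0000e-04  5.9260e-01]
tool_pos [ 0.5117 -0.074   0.1689]
orientation [-1.5709e+00 -8.0000e-04  5.8090e-01]
force [ 1.8565  1.8288 -3.0467]
ft_torque [ 0.375  -0.5982  0.1828]
gripper_width 0.0246
```

View pics/v6.png

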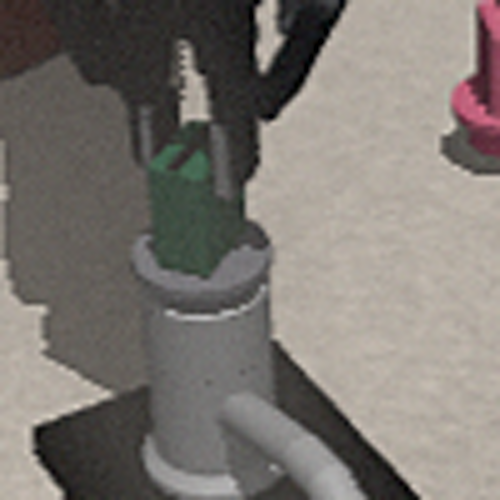

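The spanner is seated in the bore, its flange just above the rim. Torque is steady at about 0.18 N m, which is just friction, so I'll go on in smaller steps.

{"fn": "drive_tool", "kwargs": {
  "rows": [
    [2,0,0,0,0.03],
    [2,0,0,0,0.03],
    [2,0,0,0,0.03],
    [2,0,0,0,0.03],
    [2,0,0,0,0.03]
  ]
}}

```text
time: 13.05
tool_pos: [0.5116, -0.0741, 0.169]
orientation: [-1.571, -0.001, 0.431]
force: [4.5, 2.3, -2.7]
gripper_width: 0.0247
```

Run:
```python
from h import *
st()
```

```text
time 13.05
joint_pos [-3.9750e-01 -1.5420e-01 -2.7330e-01  1.4512e+00  4.0000e-04  7.4230e-01]
tool_pos [ 0.5116 -0.0741  0.169 ]
orientation [-1.5709e+00 -6.0000e-04  4.3110e-01]
force [ 4.5247  2.2612 -2.7225]
ft_torque [ 0.62   -1.3139  0.1513]
gripper_width 0.0247
```

{"fn": "drive_tool", "kwargs": {
  "rows": [
    [2,0.05,0,0,0],
    [2,0,0,0,0.02],
    [2,0,0,0,0.02],
    [2,0,0,0,0.02],
    [2,0,0,0,0]
  ]
}}

```text
time: 13.68
tool_pos: [0.5118, -0.074, 0.1689]
orientation: [-1.571, 0.0, 0.372]
force: [3.0, 1.8, -3.4]
gripper_width: 0.0248
```

Run:
```python
from h import *
st()
```

```text
time 13.675
joint_pos [-0.3968 -0.1529 -0.2722  1.4515 -0.      0.8015]
tool_pos [ 0.5118 -0.074   0.1689]
orientation [-1.5708  0.      0.3725]
force [ 3.0427  1.8196 -3.3607]
ft_torque [ 0.2878 -0.8304  0.111 ]
gripper_width 0.0248
```

{"fn": "drive_tool", "kwargs": {
  "rows": [
    [2,0.03,0,0,0.02],
    [2,0,0,0,0.02],
    [2,0,0,0,0.02]
  ]
}}

```text
time: 14.05
tool_pos: [0.512, -0.0739, 0.1689]
orientation: [-1.571, 0.0, 0.312]
force: [1.8, 0.8, -2.2]
gripper_width: 0.0248
```

Run:
```python
from h import *
st()
```

```text
time 14.05
joint_pos [-3.9640e-01 -1.5210e-01 -2.7150e-01  1.4516e+00 -2.0000e-04  8.6280e-01]
tool_pos [ 0.512  -0.0739  0.1689]
orientation [-1.5708e+00  3.0000e-04  3.1150e-01]
force [ 1.7759  0.762  -2.1608]
ft_torque [ 0.0889 -0.4069  0.1249]
gripper_width 0.0248
```

{"fn": "drive_tool", "kwargs": {
  "rows": [
    [2,0,0,0,0.02],
    [2,0,0,0,0.02],
    [2,0,0,0,0.02]
  ]
}}

```text
time: 14.42
tool_pos: [0.5121, -0.0739, 0.1689]
orientation: [-1.571, 0.0, 0.252]
force: [1.0, -0.3, -1.0]
gripper_width: 0.0245
```

Run:
```python
from h import *
st()
```

```text
time 14.425
joint_pos [-3.9640e-01 -1.5210e-01 -2.7150e-01  1.4514e+00 -1.0000e-04  9.2280e-01]
tool_pos [ 0.5121 -0.0739  0.1689]
orientation [-1.5709e+00  1.0000e-04  2.5160e-01]
force [ 1.0305 -0.2984 -1.0079]
ft_torque [-0.0802 -0.2539  0.1994]
gripper_width 0.0245
```

{"fn": "drive_tool", "kwargs": {
  "rows": [
    [2,0,0,0,0.02],
    [2,0,0,0,0.02]
  ]
}}

```text
time: 14.68
tool_pos: [0.5121, -0.0739, 0.1689]
orientation: [-1.571, 0.0, 0.212]
force: [0.2, -0.4, -1.3]
gripper_width: 0.0247
```

Run:
```python
from h import *
st()
```

```text
time 14.675
joint_pos [-0.3964 -0.1521 -0.2716  1.4514 -0.      0.9628]
tool_pos [ 0.5121 -0.0739  0.1689]
orientation [-1.5708e+00  1.0000e-04  2.1160e-01]
force [ 0.1979 -0.3814 -1.2532]
ft_torque [-0.1011 -0.2493  0.1546]
gripper_width 0.0247
```

{"fn": "drive_tool", "kwargs": {
  "rows": [
    [2,0,0,0,0.02],
    [2,0,0,0,0.02]
  ]
}}

```text
time: 14.92
tool_pos: [0.5121, -0.0738, 0.1689]
orientation: [-1.571, -0.0, 0.172]
force: [2.2, -1.3, -1.3]
gripper_width: 0.0249
```

Run:
```python
from h import *
st(); c=cam('wrist','w7')
```

```text
time 14.925
joint_pos [-0.3963 -0.1521 -0.2715  1.4513  0.      1.0028]
tool_pos [ 0.5121 -0.0738  0.1689]
orientation [-1.5708 -0.      0.1717]
force [ 2.157  -1.2739 -1.2744]
ft_torque [-0.177  -0.2285  0.1613]
gripper_width 0.0249
```

View pics/w7.png

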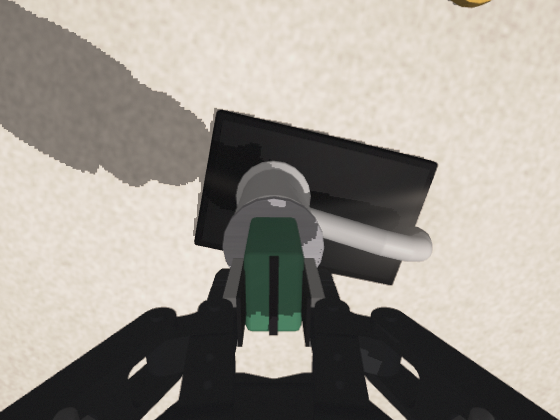

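There's no twist in hand (the bar at (274,290) is still vertical) and no stop felt yet, so I keep turning.

{"fn": "drive_tool", "kwargs": {
  "rows": [
    [2,0,0,0,0.015],
    [2,0,0,0,0.015]
  ]
}}

```text
time: 15.22
tool_pos: [0.5121, -0.0738, 0.1689]
orientation: [-1.571, -0.0, 0.142]
force: [1.3, -1.3, -1.3]
gripper_width: 0.0249
```

Run:
```python
from h import *
st()
```

```text
time 15.225
joint_pos [-3.9630e-01 -1.5210e-01 -2.7150e-01  1.4513e+00  1.0000e-04  1.0324e+00]
tool_pos [ 0.5121 -0.0738  0.1689]
orientation [-1.5707e+00 -1.0000e-04  1.4210e-01]
force [ 1.2803 -1.3202 -1.2942]
ft_torque [-0.1666 -0.3321  0.1577]
gripper_width 0.0249
```

{"fn": "drive_tool", "kwargs": {
  "rows": [
    [2,0,0,0,0.015],
    [2,0,0,0,0.015]
  ]
}}

```text
time: 15.48
tool_pos: [0.5122, -0.0738, 0.1689]
orientation: [-1.571, -0.0, 0.112]
force: [1.1, -1.4, -1.2]
gripper_width: 0.0246
```

Run:
```python
from h import *
st()
```

```text
time 15.475
joint_pos [-0.3963 -0.1521 -0.2715  1.4513  0.      1.0621]
tool_pos [ 0.5122 -0.0738  0.1689]
orientation [-1.5708e+00 -1.0000e-04  1.1240e-01]
force [ 1.1352 -1.4048 -1.1764]
ft_torque [-0.295  -0.2668  0.5787]
gripper_width 0.0246
```

{"fn": "drive_tool", "kwargs": {
  "rows": [
    [2,0,0,0,0]
  ]
}}

```text
time: 15.6
tool_pos: [0.5122, -0.0738, 0.1689]
orientation: [-1.571, -0.0, 0.113]
force: [1.2, -1.6, -1.4]
gripper_width: 0.0247
```

Run:
```python
from h import *
st()
```

```text
time 15.6
joint_pos [-0.3963 -0.1521 -0.2715  1.4513  0.      1.0615]
tool_pos [ 0.5122 -0.0738  0.1689]
orientation [-1.5708e+00 -1.0000e-04  1.1300e-01]
force [ 1.1605 -1.6237 -1.4042]
ft_torque [-0.1995 -0.2812  0.531 ]
gripper_width 0.0247
```

The torque rose from 0.16 to 0.58 N m and holds at 0.53, so the ring is against its stop. I'll ease back within the pin play and then lift out.

{"fn": "drive_tool", "kwargs": {
  "rows": [
    [2,0,0,0,-0.02],
    [2,0,0,0,-0.02],
    [2,0,0,0,-0.015],
    [2,0,0,0,0]
  ]
}}

```text
time: 16.1
tool_pos: [0.512, -0.0737, 0.1687]
orientation: [-1.57, 0.0, 0.168]
force: [1.2, -0.1, -1.9]
gripper_width: 0.0245
```

Run:
```python
from h import *
st()
```

```text
time 16.1
joint_pos [-3.9640e-01 -1.5200e-01 -2.7170e-01  1.4515e+00  2.0000e-04  1.0063e+00]
tool_pos [ 0.512  -0.0737  0.1687]
orientation [-1.5704e+00  2.0000e-04  1.6810e-01]
force [ 1.1734 -0.0839 -1.9422]
ft_torque [-0.0876 -0.2585 -0.043 ]
gripper_width 0.0245
```

Torque is now about 0, so the pins are free. Lifting out.

{"fn": "drive_tool", "kwargs": {
  "rows": [
    [2,0,-0.15,0,0],
    [2,0,-0.2,0,0],
    [2,0,-0.3,0,0],
    [2,0,-0.4,0,0],
    [2,0,-0.5,0,0],
    [2,0,-0.8,0,0],
    [2,0,-1.2,0,0],
    [2,0,-1.6,0,0]
  ]
}}

```text
time: 17.1
tool_pos: [0.5121, -0.0738, 0.2214]
orientation: [-1.571, -0.0, 0.168]
force: [0.1, -0.6, -1.7]
gripper_width: 0.0247
```

{"fn": "drive_tool", "kwargs": {
  "rows": [
    [2,0,-1.5,0,0],
    [2,0,-1,0,0],
    [2,0,0,-1.4,0],
    [2,0,0,-2,0],
    [2,0,0,-2.5,0],
    [2,0,0,-1.8,0],
    [2,0,0,0,0],
    [2,0,0,0,0]
  ]
}}

```text
time: 18.1
tool_pos: [0.5248, -0.1497, 0.2451]
orientation: [-1.57, 0.0, 0.168]
force: [0.4, 0.7, -1.7]
gripper_width: 0.0248
```

Run:
```python
from h import *
st();c=cam('wrist','w8');im=c['pixels']
g=cv2.cvtColor(im,cv2.COLOR_RGB2GRAY); hsv=cv2.cvtColor(im,cv2.COLOR_RGB2HSV)
br=cv2.inRange(hsv,(12,90,40),(35,255,255));br[200:]=0;br[:,:200]=0;br[:,350:]=0
cs,_=cv2.findContours(br,cv2.RETR_EXTERNAL,cv2.CHAIN_APPROX_NONE);k=max(cs,key=cv2.contourArea)
disk=np.zeros_like(g);cv2.drawContours(disk,[cv2.convexHull(k)],-1,255,-1)
dark=((g<45)&(cv2.erode(disk,np.ones((3,3)))>0)).astype(np.uint8)
n,l,s,ce=cv2.connectedComponentsWithStats(dark)
for i in range(1,n): 
    if s[i,4]>5: print(s[i].tolist(),ce[i],np.round(onplane(c,[ce[i]],.1)*1000,1))
```

```text
time 18.1
joint_pos [-5.1770e-01 -5.7700e-02 -4.5000e-02  1.5842e+00  3.0000e-04  8.8540e-01]
tool_pos [ 0.5248 -0.1497  0.2451]
orientation [-1.5701e+00  4.0000e-04  1.6770e-01]
force [ 0.4206  0.739  -1.683 ]
ft_torque [ 0.0524  0.0029 -0.0025]
gripper_width 0.0248
[268, 88, 8, 9, 55] [271.61818182  92.27272727] [[508.2 -61.1 100. ]]
[264, 100, 19, 20, 104] [272.49038462 109.21153846] [[511.2 -74.2 100. ]]
[271, 123, 8, 8, 51] [274.31372549 126.78431373] [[515.1 -88.1 100. ]]
```

View pics/w8.png

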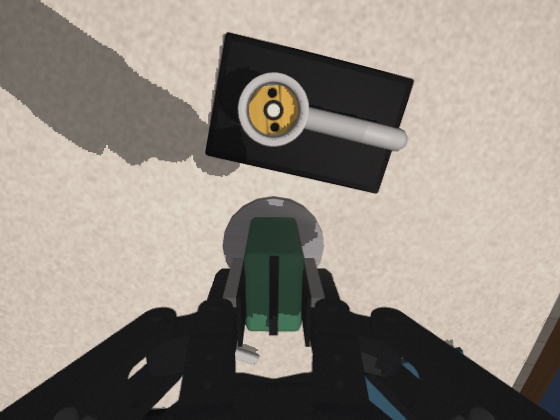

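The ring line has swung from −0.454 rad to about −1.32 rad, and the holes at (272,92) and (274,127) are clear of the pins. That 0.867 rad agrees with the 1.0 rad of tool turn less pin play and wind-up. Together with the 0.58 N m pure twist and the near-zero torque after easing back, it says the ring is home. Now back to the holder.

Run:
```python
from h import *
plan((.4955,.2585,.24),1.951)
```

```text
tool shift cm [ 3.93  0.55 40.7 ] yaw 0.1682 turn -1.7828 tilt [-1.5703e+00  2.0000e-04]
```

{"fn": "drive_tool", "kwargs": {
  "rows": [
    [2,0.3,0,3.5,0],
    [2,0.5,0,5.2,0],
    [2,0.6,0,5.8,0],
    [2,0.6,0,5.8,0],
    [2,0.6,0,5.8,0],
    [2,0.6,0,5.8,0],
    [2,0.5,0,5.3,0],
    [2,0.23,0,3.5,0]
  ]
}}

```text
time: 19.15
tool_pos: [0.4946, 0.2611, 0.2456]
orientation: [-1.57, -0.0, 0.171]
force: [0.1, 0.2, -3.0]
gripper_width: 0.0245
```

{"fn": "drive_tool", "kwargs": {
  "rows": [
    [2,0,0,0,-0.14],
    [2,0,0,0,-0.17],
    [2,0,0,0,-0.18],
    [2,0,0,0,-0.18],
    [2,0,0,0,-0.18],
    [2,0,0,0,-0.18],
    [2,0,0,0,-0.18],
    [2,0,0,0,-0.18]
  ]
}}

```text
time: 20.15
tool_pos: [0.4952, 0.2587, 0.2456]
orientation: [-1.571, -0.0, 1.565]
force: [1.0, 0.0, -3.0]
gripper_width: 0.0248
```

{"fn": "drive_tool", "kwargs": {
  "rows": [
    [2,0,0,0,-0.18],
    [2,0,0,0,-0.14],
    [2,0,0,0,-0.07],
    [2,0,0,0,0],
    [2,0,0,0,0]
  ]
}}

```text
time: 20.78
tool_pos: [0.4954, 0.2584, 0.2455]
orientation: [-1.571, -0.0, 1.947]
force: [0.1, 0.9, -2.5]
gripper_width: 0.0246
```

Run:
```python
from h import *
st();plan((.4955,.2585,.24),1.951);cam('wrist','w9')
```

```text
time 20.775
joint_pos [ 2.4660e-01 -1.9100e-02 -6.6000e-03  1.5831e+00  1.0000e-04 -1.2950e-01]
tool_pos [0.4954 0.2584 0.2455]
orientation [-1.5710e+00 -1.0000e-04  1.9469e+00]
force [ 0.142   0.9191 -2.5025]
ft_torque [ 0.0613 -0.0232  0.03  ]
gripper_width 0.0246
tool shift cm [ 0.01  0.55 -0.01] yaw 1.9469 turn -0.0041 tilt [-1.571e+00 -1.000e-04]
```

View pics/w9.png

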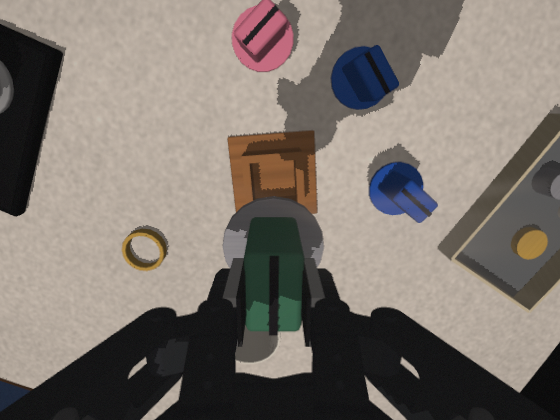

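This is the same picture as at lift-out, with the pocket at (275,175). Lowering the same way.

{"fn": "drive_tool", "kwargs": {
  "rows": [
    [2,0,1.5,0,0],
    [2,0,2.5,0,0],
    [2,0,2.5,0,0],
    [2,0,2,0,0],
    [2,0,1.5,0,0],
    [2,0,1.5,0,0],
    [2,0,1.3,0,0],
    [2,0,1.2,0,0]
  ]
}}

```text
time: 21.82
tool_pos: [0.4958, 0.2582, 0.1048]
orientation: [-1.571, -0.0, 1.948]
force: [0.2, -0.1, -2.2]
gripper_width: 0.0246
```

{"fn": "drive_tool", "kwargs": {
  "rows": [
    [2,0,0.7,0,0],
    [2,0,0.4,0,0],
    [2,0,0.25,0,0],
    [2,0,0.15,0,0],
    [2,0,0,0,0]
  ]
}}

```text
time: 22.45
tool_pos: [0.4958, 0.2582, 0.0906]
orientation: [-1.571, -0.0, 1.948]
force: [0.1, -0.2, -2.3]
gripper_width: 0.0245
```

{"fn": "drive_tool", "kwargs": {
  "rows": [
    [2,0,0.15,0,0],
    [2,0,0.12,0,0],
    [2,0,0.08,0,0],
    [2,0,0,0,0]
  ]
}}

```text
time: 22.95
tool_pos: [0.4957, 0.2581, 0.0869]
orientation: [-1.571, -0.0, 1.948]
force: [0.3, 0.6, -1.9]
gripper_width: 0.0246
```

{"fn": "drive_tool", "kwargs": {
  "rows": [
    [2,0,0.05,0,0],
    [2,0,0,0,0]
  ]
}}

```text
time: 23.2
tool_pos: [0.4958, 0.2582, 0.0868]
orientation: [-1.571, 0.0, 1.948]
force: [-1.3, -0.6, 1.9]
gripper_width: 0.0248
```

The flange has touched at the same height, 0.0868, with force +1.9 N. Releasing gently.

{"fn": "drive_tool", "kwargs": {
  "newtons": 20,
  "rows": [
    [2.6,0,0,0,0],
    [3.2,0,0,0,0],
    [4.5,0,0,0,0],
    [6.5,0,0,0,0],
    [8.5,0,0,0,0],
    [8.5,0,0,0,0],
    [8.5,0,0,0,0]
  ]
}}

```text
time: 24.08
tool_pos: [0.4957, 0.2581, 0.0864]
orientation: [-1.571, -0.0, 1.948]
force: [0.1, 0.5, -0.9]
gripper_width: 0.0851
```

Run:
```python
from h import *
st();cam('wrist','w10')
```

```text
time 24.075
joint_pos [ 2.4600e-01  5.0000e-03 -2.7200e-01  1.2937e+00  1.0000e-04 -1.3120e-01]
tool_pos [0.4957 0.2581 0.0864]
orientation [-1.5709e+00 -1.0000e-04  1.9480e+00]
force [ 0.1255  0.5024 -0.8704]
ft_torque [ 0.0085 -0.0219  0.0064]
gripper_width 0.0851
```

View pics/w10.png

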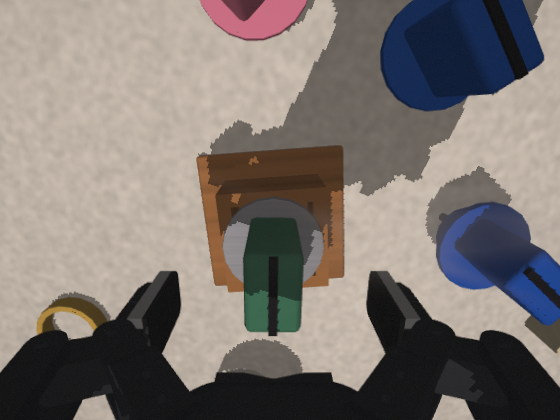

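The spanner stands free in its pocket, with its flange at (273,243). I'm backing straight up and then viewing the tap once more.

{"fn": "drive_tool", "kwargs": {
  "rows": [
    [8.5,0,-1,0,0],
    [8.5,0,-2,0,0],
    [8.5,0,-3,0,0],
    [8.5,0,-4,0,0],
    [8.5,0,-4,0,0],
    [8.5,0,-2.5,0,0],
    [8.5,0,-1,0,0],
    [8.5,0,0,0,0]
  ]
}}

```text
time: 25.12
tool_pos: [0.496, 0.2582, 0.2622]
orientation: [-1.572, 0.0, 1.948]
force: [0.4, -0.4, -0.2]
gripper_width: 0.0854
```

Run:
```python
from h import *
s=st();c=cam('wrist','w11');b=cam('scene','s11')
im=c['pixels'];hsv=cv2.cvtColor(im,cv2.COLOR_RGB2HSV)
cv2.imwrite('pics/w11c.png',np.hstack([cv2.resize(im[110:230,215:335,::-1],(400,400),interpolation=cv2.INTER_CUBIC),cv2.resize(b['pixels'][150:220,315:385,::-1],(400,400),interpolation=cv2.INTER_CUBIC)]))
plan((.58,-.114,.22),1.95)
```

```text
time 25.125
joint_pos [ 2.4600e-01 -1.3900e-02  2.8800e-02  1.6123e+00  1.0000e-04 -1.3120e-01]
tool_pos [0.496  0.2582 0.2622]
orientation [-1.5721e+00  1.0000e-04  1.9480e+00]
force [ 0.4356 -0.3688 -0.1973]
ft_torque [-0.0826 -0.0358  0.0136]
gripper_width 0.0854
tool shift cm [-37.71   4.04   5.83] yaw 1.948 turn -0.002 tilt [-1.5695e+00 -2.0000e-04]
```

View pics/w11c.png

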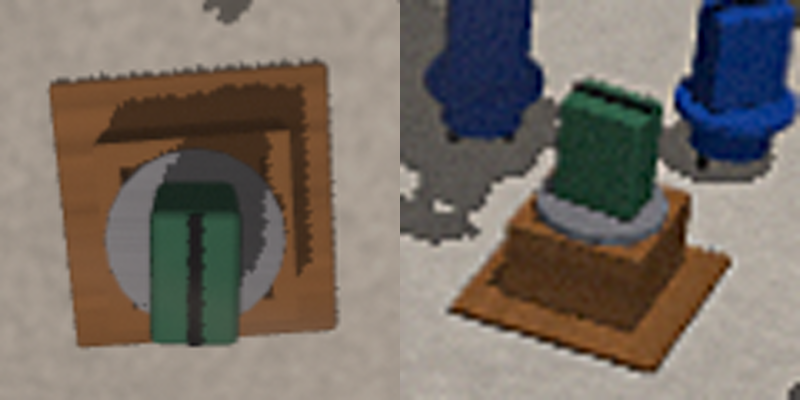

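The spanner stands upright, with its flange flat on the block. Handing in.

Run:
```python
from h import *
print(order.close_job())
```

```text
the job is handed in; nothing more can be done
None
```

I took the green spanner from its pocket and felt both pins about 6 mm into the ring's holes with no contact force. I then turned the ring clockwise until it met a firm stop. Then I lifted the spanner out, set it back in its pocket and handed the job in at about 25 s. The hand-in gave no verdict.

**Ring:**
- **At the stop:** the twist rose from 0.16 N m to 0.58 N m there, about 41 N on the pins by my estimate. It fell to about zero when I eased back.
- **Measured turn:** the last picture shows the ring turned 0.87 rad, while the tool turned 1.00 rad. I put the difference down to about 0.07 rad of pin play and about 0.06 rad of wind-up, plus measuring error; I did not check that separately.
- **Unconfirmed:** the ring's absolute angle could not be measured, so "fully home" rests on feeling the stop.

**Spanner:** it touched down at the same height as when I picked it up. The last pictures show it upright with its flange flat on the holder and the gripper clear.

**Lever, trim and cup:** the arm never went near them, but I did not measure their positions again at the end.

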